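# Show the soaps: press the case's lever, hold the lid up, ease it shut

## Task

A customer wants to look at the soaps: with the fingertips, press down the lever pad at the front of the display case that holds the three soap bars until its lid stands wide open, and keep it held there for three seconds. Then let the lever rise slowly under the fingertips, taking a few seconds, so that the lid settles fully shut without slamming, and move clear. Leave the tealight case shut, do not force the lever hard against its stop, and do not knock or pick up anything.

Things in the scene. Friction and masses are not known exactly. Their poses are not given: they have to be found in the camera images.
- soap_case: dark wooden display case with a clear glazed lid, 150 x 160 mm and 87 mm tall with its lid shut, fixed to the table; holds three pink soap bars (47 x 79 x 26 mm each) side by side, seen through the lid. Origin: centre of its underside, on the table; its front looks along its own -x (towards the robot), z up. The brass arms of its lever reach 96 mm either side of its centre.
- soap_case_press (a point): middle of the top face of the soap case's press pad (wood, 50 mm wide, 34 mm deep), where to press; moves with the lever. At rest it is 76 mm above the table, 160 mm in front of the case's origin; it goes 46 mm almost straight down (within 3 mm), tipping 0.3 rad. The lid's weight and a spring push it back up: 3 to 7 N hold it down; let go from open, the lid slams
- soap_case_lever: the soap case's brass lever with its wooden press pad, joined to the lid so that pressing it down lifts the lid. Origin: on its pivot, 50 mm above the table, 10 mm in front of the case's centre; the press pad is 150 mm in front of the pivot.
- soap_case_lid (a joint): opening of the soap case's lid in rad, hinged at its back edge, 83 mm above the table: 0 shut, 1.19 fully open (lever at its stop). It opens about 0.026 rad per mm that the press pad goes down; wide open is 0.95 rad or more (pad at least 37 mm down). Its front edge swings up and away from the robot
- soap_case_lid_edge (a point): middle of the front edge of the soap case's lid, 154 mm from its hinge
- tealight_case: same kind of case with the same size and lever, but it holds six round tealights (38 mm wide, 20 mm tall); to be left alone. Origin: centre of its underside; its front looks along its own -x, z up
- tealight_case_lid (a joint): opening of the tealight case's lid in rad, 0 shut; must stay shut
- hare: loose black sitting hare ornament, 36 x 50 x 102 mm, bystander on the table; origin at the centre of its underside
- mug: loose white mug, 74 x 105 x 83 mm, bystander; origin at the centre of its underside
- votive: loose pink knobbly candle pot, 76 mm wide, 62 mm tall, bystander; origin at the centre of its underside. A wooden stand with three clip cards, about 180 mm tall, is fixed in the middle of the table near the robot, covering about x 0.25 to 0.46 m, y -0.13 to 0.21 m: travel above it.

How it is judged (in metres and radians):
On the way:
1. the soap case's lid is held wide open (at least 0.95 rad) by the fingers pressing its lever, for 2 s without a break (value of joint soap_case_lid above 0.95 rad and contact force between the fingers and soap_case_lever above 0.5 N), for 2 s.
At the end, for the whole second after the job is handed in: the soap case's lid is fully shut again (under 0.03 rad), the tealight case is shut, and the hare, mug and candle pot stand within 30 mm of where they were (value of joint each of soap_case_lid, tealight_case_lid below 0.03 rad and distance of each of hare, mug, votive from where it was at the start of the episode below 0.03 m); the robot touches nothing.
It fails at once if the soap case's lid slams: it falls faster than 1.5 rad/s (velocity of joint soap_case_lid below -1.5 rad/s).
It fails at once if the tealight case is opened (over 0.1 rad) (value of joint tealight_case_lid above 0.1 rad).
It fails at once if the lever is forced or squeezed with more than 45 N (contact force between the fingers and soap_case_lever above 45 N).
It fails at once if a bystander is knocked away, tipped or lifted (distance of any of hare, mug, votive from where it was at the start of the episode above 0.03 m or angle between any of hare, mug, votive's own z axis and vertical above 0.3 rad or height (world z) of any of hare, mug, votive above 0.02 m).
It also fails if it takes over 56 s, if anything falls off the work surface, if the arm or the gripper's body presses on something with over 40 N, if the wrist force passes 120 N, or if a joint passes its speed limit or range.

## Robot

A 7-joint arm with a two-finger parallel gripper is mounted at the origin on a cart in front of the work surface, level with it; the furniture and walls round the work are solid. World frame = base frame: x ahead of the robot, y to its left, z up, the work surface at z = 0. Lengths are in m, angles in degrees, forces in N, time in s.
With the tool pointing down it reaches from about 0.425 to 0.875 m from the base axis. Payload 4.7 kg.
Tool frame: the origin (TCP) lies between the finger pads; the fingertips stand 19 mm ahead of it and the grasp point (between the pads) is the TCP; x points along the fingers, z is the direction in which the jaws open and shut, and the axes are right-handed (so a half turn about x gives the same grasp; the last joint's range is limited). The gripper opens to 87 mm and grips with 3 to 60 N. Pads are 19 mm wide; open, the fingers measure 117 mm over their backs; the gripper's body (75 mm by 190 mm) begins 51 mm behind the grasp point.
Start: joints at [73.402, 18.392, -4.016, 83.108, 1.295, 78.541, -3.26], TCP at [0.194, -0.62, 0.242] pointing down, gripper open.
Joint ranges: [-163.93, 163.93], [-17.29, 119.83], [-79.2, 71.16], [3.27, 140.29], [-89.18, 269.18], [5.43, 117.66], [-154.24, 154.24]. Speed limits (degrees/s): [147.25, 147.25, 180, 180, 180, 180, 180].

## Interface

Orientations are given as [roll, pitch, yaw] about the fixed x, y, z axes, in that order (R = Rz(yaw) Ry(pitch) Rx(roll)).
In Python, from cell import monitor, read_camera, camera_model, env, regions_of gives the robot as it stands. The module is installed in compiled form; this text tells all that it offers.
- The arm moves only by the tool step_arm, never from a script. Its argument "deltas" is a list of rows, each a list of 5 numbers: the gripper's target within -1 to 1 (fully open at 1, half-way at 0, shut at -1), then the shift along the tool's x, y, z in m, then the turn about the tool's x in degrees. A call has 1 to 12 rows; each row is the pose to reach, as a shift and turn from the pose commanded when the call began, along the tool's axes at that moment; what a row does not reach only later rows make up. A row lasts 1/8 s, in which the tool goes at most 62.5 mm and 10.7 degrees, less where a joint would pass 70% of its speed; a pose out of reach is approached as far as the arm can. A call with a gripper value outside its range is refused whole. The fingers move at their own pace and stop on an object; "newtons" is the grip in N (left out, the last holds). Time passes only in rows, so rows that repeat a pose let the fingers close. It gives the time, the measured TCP pose, the force and the opening at its end, in the units of the state.
- monitor.get_obs(): the state, without advancing time (a new reading comes with each control period).
- read_camera(name): name is "scene" or "side" or "wrist"; returns (picture, depth): 400x640x3 uint8, red, green, blue; 400x640 float32, m along the optical axis (not along the pixel's ray), 0 where there is no reading.
- camera_model(name): a dict with "fx", "fy", "cx", "cy" (pixels), "xyz" and "attitude" of the camera in the world. Camera axes: x right, y down, z forward; pixel columns grow to the right and rows downward; lengths in m; the calibration is good to about 2 mm. A picture is of the moment at which its call begins: read the wrist's pose just before it. camera_model takes no time and is no camera call; for the wrist camera it gives the pose at the moment of the call.
- env.sign_off(): hands the job in, once; it reports no verdict.
Trained networks look in the newest picture that a camera, given by its name, has taken for a name from the list of things; names that differ only in an ending like _2 or _b are one class to them, and where a whole thing is asked for, a point or a joint stands for the part that bears it (a point fixed in the world has none). Each returns a list of dicts, best first, with "p" (0 to 1); they miss things now and then, are a little off and sometimes report something else, mostly with a low value. They report only what shows in the picture. A call takes as long as a camera call.
- regions_of(camera, thing): "pixels" (400x640 bool, what is visible of it) and "pixel" ([column, row] in pixels, amid what is visible of it).
The state is a dict: "time_s": time; "qpos": joint angles; "joint_velocities": joint speeds; "effort": joint torques, N m; "tool_pos": TCP position; "tool_rot": TCP orientation; "force": force on the tool from outside, world axes, zero at the start; "wrist_torque": the same for the moment, N m; "grip_width": finger opening in m.
Only numpy, scipy, OpenCV 4.12 (cv2) and the standard library are available. Lean on these libraries where they do the work, as an engineer would, in place of code of your own. Each camera call takes 0.05 s, during which the arm holds its last target. There are 200 camera calls.

## Working session

There is one attempt and no reset: what is moved stays moved. The work goes in short steps, Python scripts to look and compute and a tool call to move; the robot and the scene stay as the last step left them, time stands still between calls to the robot, and variables do not carry over. Pictures are saved under pics/ and viewed, about 8 in all and at most 12, crops included, and the job is handed in when it is done.

Besides the shell and the picture viewer there is one more tool, called after "Call:" as a command line: name --pt "numbers of a row" for each row, then --argument value for the rest. step_arm: Moves the arm, as the interface text tells. Its arguments: {"type":"object","properties":{"deltas":{"type":"array"},"newtons":{"type":"number"}},"required":["deltas"]}

```bash
mkdir -p pics; cat > h.py <<'E'
from cell import monitor, read_camera, camera_model, env, regions_of
import numpy as np, cv2
from scipy.spatial.transform import Rotation as R
def cloud(n,d):
    m=camera_model(n); v,u=np.mgrid[:400,:640]
    P=np.stack([(u-m['cx'])/m['fx']*d,(v-m['cy'])/m['fy']*d,d],-1)
    a=np.array(m['attitude'],float)
    Rm=a if a.shape==(3,3) else R.from_euler('xyz',a,degrees=True).as_matrix()
    return P@Rm.T+np.array(m['xyz'])
E
python3 - <<'E'
from h import *
print(monitor.get_obs())
ims=[]
for n in ['scene','side']:
    im,d=read_camera(n); m=camera_model(n); print(m)
    cv2.imwrite(f'pics/{n}0.png',im[...,::-1]); C=cloud(n,d)
    for t in ['soap_case','soap_case_press','soap_case_lever','tealight_case','hare','mug','votive']:
        for r in regions_of(n,t)[:3]:
            k=r['pixels']&(d>0)
            if k.sum()<5: continue
            p=C[k]; print(n,t,round(r['p'],2),np.round(r['pixel']),k.sum(),np.median(p,0).round(3),np.percentile(p,3,0).round(3),np.percentile(p,97,0).round(3))
E
```

```text
{'time_s': 0.0, 'qpos': array([73.40149873, 18.43677171, -4.01712118, 83.17588731,  1.29449122,
       78.54204503, -3.25937398]), 'joint_velocities': array([ 0.00514987, -0.06585345, -0.02140301,  0.03425153,  0.01310764,
       -0.05139731, -0.02983731]), 'effort': array([ 2.95776736e-04, -4.91292143e+01, -4.03476460e-01, -3.12529421e+01,
       -6.38942141e-02,  4.39342414e-02,  1.60000941e-04]), 'tool_pos': array([ 0.19425743, -0.61973397,  0.24047901]), 'tool_rot': array([-177.42831025,   89.89041126,  109.98199539]), 'force': array([-0.65802422,  0.63733154, -0.67386779]), 'wrist_torque': array([ 0.02478635,  0.03794463, -0.00594289]), 'grip_width': 0.08727573060365215}
{'fx': 457.72065064017, 'fy': 457.72065064017, 'cx': 324.88415705745086, 'cy': 201.09071869055362, 'xyz': array([0.02140671, 0.95815585, 1.08441059]), 'attitude': array([-131.68903656,   -1.26583627, -150.7084042 ])}
scene soap_case 0.8 [251. 277.] 4211 [0.576 0.347 0.083] [0.444 0.253 0.002] [0.669 0.42  0.088]
scene soap_case_press 0.92 [284. 296.] 551 [0.499 0.345 0.063] [ 0.425  0.242 -0.   ] [0.633 0.425 0.
[... 1023 characters left out ...]
ide soap_case_press 0.87 [286. 308.] 1333 [0.503 0.346 0.064] [0.427 0.236 0.   ] [0.641 0.423 0.078]
side soap_case_lever 0.92 [284. 306.] 1142 [0.502 0.347 0.064] [0.429 0.241 0.011] [0.641 0.423 0.078]
side tealight_case 0.56 [333. 182.] 2600 [ 0.584 -0.191  0.075] [ 0.508 -0.322  0.003] [ 0.672 -0.146  0.089]
side hare 0.64 [306. 247.] 307 [0.533 0.107 0.025] [0.521 0.076 0.006] [0.55  0.118 0.073]
side hare 0.41 [331. 212.] 637 [ 0.532 -0.048  0.042] [ 0.503 -0.101  0.01 ] [ 0.564 -0.035  0.062]
side mug 0.95 [290. 213.] 915 [0.624 0.005 0.057] [ 0.594 -0.054  0.01 ] [0.662 0.017 0.083]
side votive 0.85 [331. 211.] 644 [ 0.532 -0.049  0.041] [ 0.502 -0.101  0.009] [ 0.564 -0.035  0.062]
```

View pics/side0.png

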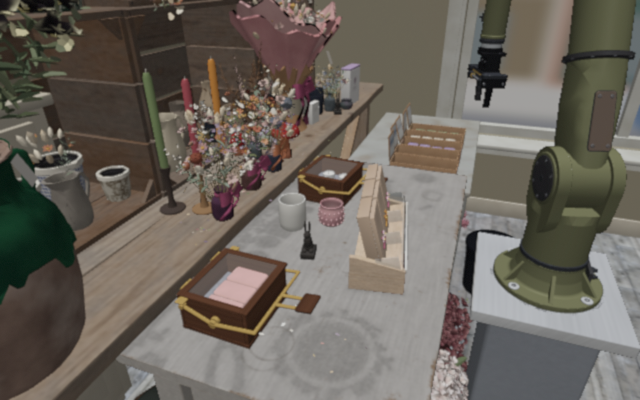

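```bash
python3 - <<'E'
from h import *
for n in ['scene','side']:
    im,d=read_camera(n); C=cloud(n,d)
    r=regions_of(n,'soap_case_press')[0]; k=r['pixels']&(d>0)
    z=C[...,2]; 
    for nm,mm in [('padtop',k&(z>.071)&(z<.081)&(C[...,0]<.5)),('lidtop',(z>.081)&(z<.092)&(C[...,1]>.2)&(C[...,0]>.45)&(C[...,0]<.75))]:
        p=C[mm]; q=cv2.minAreaRect((p[:,:2]*1000).astype(np.float32)); print(n,nm,len(p),p.mean(0).round(4),q,p[:,2].std())
    if n=='side':
        cv2.imwrite('pics/crop.png',cv2.resize(im[220:400,120:400,::-1],None,fx=2.8,fy=2.8))
o=monitor.get_obs(); M=R.from_euler('xyz',o['tool_rot'],degrees=True).as_matrix(); print(M.round(3),o['time_s'])
E
```

```text
Traceback (most recent call last):
IndexError: list index out of range
```

The soap case (pink bars) is at about (235,295), with its pad at (308,303). The tealight case is at (331,178). Hare (308,243), mug (291,211) and votive (331,211) stand between them, and the card stand is at (380,235).

```bash
python3 - <<'E'
from h import *
for n in ['scene','side']:
    im,d=read_camera(n); C=cloud(n,d)
    z=C[...,2]; x=C[...,0]; y=C[...,1]
    for nm,mm in [('padtop',(d>0)&(z>.068)&(z<.082)&(x<.475)&(x>.39)&(y>.23)&(y<.45)),('lidtop',(z>.080)&(z<.092)&(y>.2)&(x>.45)&(x<.75)&(y<.5))]:
        p=C[mm]; q=cv2.minAreaRect((p[:,:2]*1000).astype(np.float32)); print(n,nm,len(p),p.mean(0).round(4),p.min(0).round(3),p.max(0).round(3),q,p[:,2].std())
    if n=='side':
        cv2.imwrite('pics/crop.png',cv2.resize(im[220:360,150:350,::-1],None,fx=3.5,fy=3.5))
o=monitor.get_obs(); M=R.from_euler('xyz',o['tool_rot'],degrees=True).as_matrix(); print(M.round(3),o['time_s'])
E
```

```text
scene padtop 194 [0.4392 0.3348 0.0743] [0.423 0.308 0.068] [0.472 0.359 0.082] ((447.2331848144531, 333.4422302246094), (49.13558578491211, 51.34400939941406), 0.5133053064346313) 0.0025180533569068232
scene lidtop 2578 [0.5974 0.3333 0.0846] [0.519 0.229 0.08 ] [0.681 0.426 0.092] ((599.8196411132812, 328.14556884765625), (196.38792419433594, 160.79501342773438), 89.27159118652344) 0.0022303964602306383
side padtop 371 [0.4416 0.3344 0.0756] [0.424 0.306 0.068] [0.472 0.357 0.081] ((448.40106201171875, 331.5975036621094), (50.86975860595703, 47.331634521484375), 89.1004409790039) 0.0024004246753513425
side lidtop 4493 [0.5977 0.3354 0.0865] [0.52  0.227 0.08 ] [0.682 0.424 0.091] ((601.4861450195312, 326.48699951171875), (196.75994873046875, 158.74349975585938), 88.5948486328125) 0.0015946616040254458
[[-0.     0.954  0.299]
 [-0.     0.299 -0.954]
 [-1.    -0.     0.   ]] 1.0
```

View pics/crop.png

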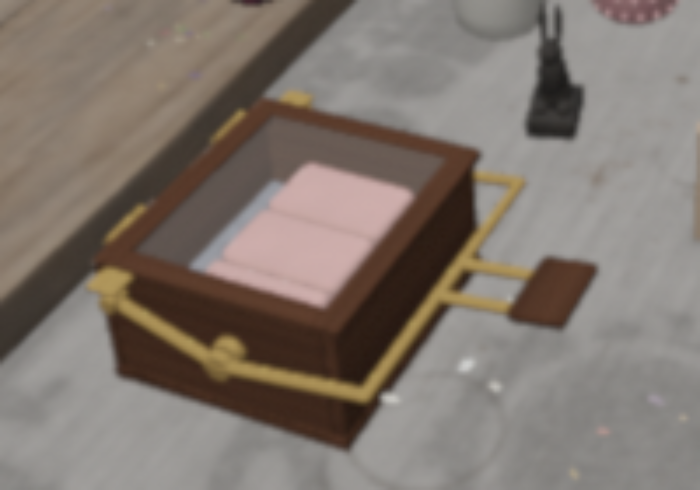

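Call:
step_arm --pt "0 -0.03 0 0 6" --pt "-1 -0.06 0 0 12" --pt "-1 -0.09 0 0 17.4" --pt "-1 -0.09 0 0 17.4" --newtons 10

```text
time_s: 1.5
tool_pos: [0.1949, -0.6214, 0.3348]
tool_rot: [18.7, 89.7, -71.3]
force: [-0.1, 0.9, -0.0]
grip_width: 0.0552
```

Call:
step_arm --pt "-1 0 0.038 -0.034 0" --pt "-1 0 0.076 -0.068 0" --pt "-1 0 0.114 -0.102 0" --pt "-1 0 0.152 -0.136 0" --pt "-1 0 0.19 -0.17 0" --pt "-1 0 0.228 -0.204 0" --pt "-1 0 0.266 -0.238 0" --pt "-1 0 0.305 -0.27 0" --pt "-1 0 0.315 -0.32 0" --pt "-1 0 0.325 -0.37 0" --pt "-1 0 0.335 -0.42 0" --pt "-1 0 0.345 -0.47 0"

```text
time_s: 3.0
tool_pos: [0.539, -0.1485, 0.3303]
tool_rot: [-98.0, 89.9, 172.1]
force: [0.9, 0.0, -0.4]
grip_width: 0.0006
```

Call:
step_arm --pt "-1 0 0 -0.05 0" --pt "-1 0 0 -0.1 0" --pt "-1 0 0 -0.15 0" --pt "-1 0 0 -0.2 0" --pt "-1 0 -0.015 -0.25 0" --pt "-1 0 -0.03 -0.3 0" --pt "-1 0 -0.045 -0.35 0" --pt "-1 0 -0.06 -0.39 0" --pt "-1 0 -0.075 -0.43 0" --pt "-1 0 -0.09 -0.46 0" --pt "-1 0 -0.0985 -0.482 0" --pt "-1 0 -0.0985 -0.482 0"

```text
time_s: 4.5
tool_pos: [0.4391, 0.3334, 0.3306]
tool_rot: [-87.5, 89.9, -177.2]
force: [0.6, -1.1, 0.2]
grip_width: 0.0006
```

Call:
step_arm --pt "-1 0.04 0 0 0" --pt "-1 0.08 0 0 0" --pt "-1 0.12 0 0 0" --pt "-1 0.16 0 0 0" --pt "-1 0.18 0 0 0" --pt "-1 0.2 0 0 0" --pt "-1 0.2 0 0 0"

```text
time_s: 5.38
tool_pos: [0.4406, 0.331, 0.1305]
tool_rot: [-58.0, 89.9, -148.0]
force: [-0.7, 0.3, 0.2]
grip_width: 0.0006
```

```bash
python3 - <<'E'
from h import *
o=monitor.get_obs(); print(o['tool_pos'],R.from_euler('xyz',o['tool_rot'],degrees=True).as_matrix().round(3))
im,d=read_camera('wrist'); C=cloud('wrist',d); z=C[...,2]; x=C[...,0]; y=C[...,1]
p=C[(d>0)&(z>.07)&(z<.082)&(x<.48)&(x>.39)&(y>.28)&(y<.39)]
if len(p)>9: print(len(p),p.mean(0),p.min(0),p.max(0),cv2.minAreaRect((p[:,:2]*1000).astype(np.float32)))
im2,_=read_camera('side')
cv2.imwrite('pics/w.png',np.vstack([im[...,::-1][:300],cv2.resize(im2[220:360,150:390,::-1],(640,300))]))
E
```

```text
[0.44057602 0.3310484  0.13052587] [[-0.002  1.    -0.   ]
 [-0.001 -0.    -1.   ]
 [-1.    -0.002  0.001]]
2145 [0.45045463 0.33242161 0.07610157] [0.43671747 0.30706429 0.07000103] [0.478581   0.35673031 0.08001558] ((457.8531494140625, 331.87298583984375), (49.669403076171875, 41.75143051147461), 89.38713073730469)
```

View pics/w.png

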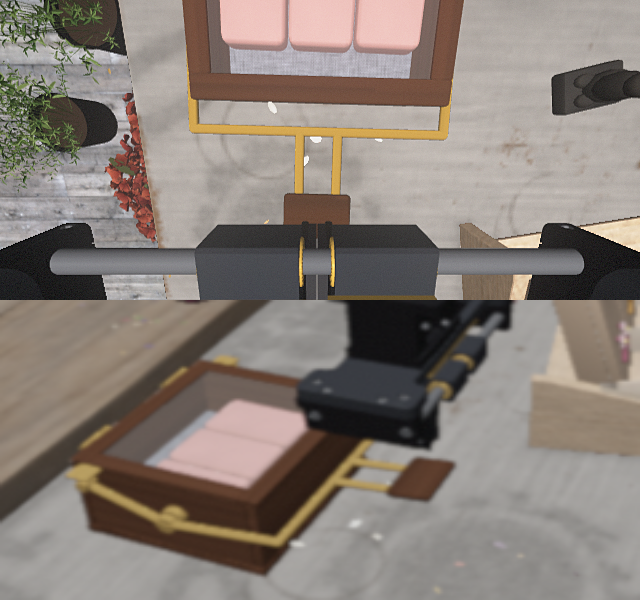

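The pad at (317,210) in the wrist view lies right under the closed fingers, with its centre at about (0.441, 0.332). The side view shows the same. I'll press in two stages.

Call:
step_arm --pt "-1 0.012 0 0 0" --pt "-1 0.024 0 0 0" --pt "-1 0.03 0 0 0" --pt "-1 0.034 0 0 0" --pt "-1 0.038 0 0 0" --pt "-1 0.042 0 0 0" --pt "-1 0.046 0 0 0" --pt "-1 0.05 0 0 0" --pt "-1 0.053 0 0 0" --pt "-1 0.055 0 0 0" --pt "-1 0.055 0 0 0"

```text
time_s: 6.85
tool_pos: [0.4395, 0.3321, 0.0768]
tool_rot: [-70.6, 89.9, -160.5]
force: [-4.2, -0.8, 4.9]
grip_width: 0.0007
```

```bash
cat > lid.py <<'E'
from h import *
o=monitor.get_obs(); print(o['time_s'],o['tool_pos'],o['force'])
im,d=read_camera('side'); C=cloud('side',d)
x,y,z=C[...,0],C[...,1],C[...,2]
# lid side rails: slope of lid points above rest height
m=(d>0)&(x>.5)&(x<.72)&(y>.24)&(y<.43)&(z>.1)&(z<.28)
p=C[m]; 
if len(p): print(len(p),'top',p[p[:,2].argmax()].round(3)); print('angle est',np.arctan2(np.percentile(p[:,2],99)-.083,.675-np.median(p[p[:,2]>np.percentile(p[:,2],97),0])))
import sys; cv2.imwrite(f'pics/{sys.argv[1]}.png',im[160:360,120:440,::-1].repeat(2,0).repeat(2,1))
E
python3 lid.py a
```

```text
6.85 [0.43953457 0.33210365 0.07680994] [-4.17390525 -0.81726483  4.91956733]
1984 top [0.541 0.364 0.158]
angle est 0.5135344216247217
```

View pics/a.png

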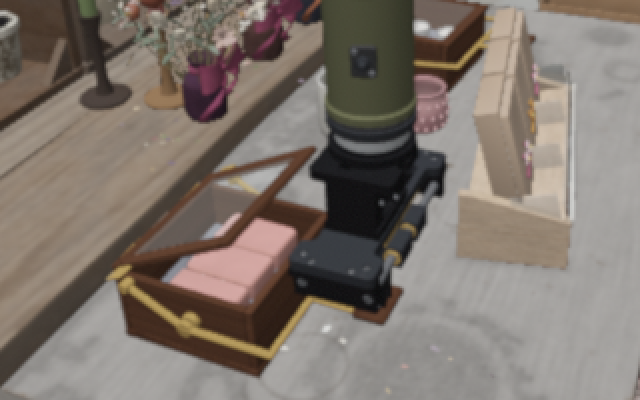

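The lid is open to about 0.51 rad, with the pad about 18 mm down, which fits the expected 0.026 rad per mm. I'll press 22 mm more and then hold.

Call:
step_arm --pt "-1 0.004 0 0 0" --pt "-1 0.008 0 0 0" --pt "-1 0.012 0 0 0" --pt "-1 0.016 0 0 0" --pt "-1 0.019 0 0 0" --pt "-1 0.021 0 0 0" --pt "-1 0.022 0 0 0" --pt "-1 0.022 0 0 0"

```text
time_s: 7.9
tool_pos: [0.4404, 0.3322, 0.0549]
tool_rot: [-98.0, 90.0, 172.0]
force: [-2.6, -0.5, 4.3]
grip_width: 0.0005
```

```bash
python3 lid.py b
```

```text
7.9 [0.4403896  0.33221037 0.05491735] [-2.56968897 -0.47827913  4.27681609]
1562 top [0.603 0.366 0.219]
angle est 1.0790620375660078
```

View pics/b.png

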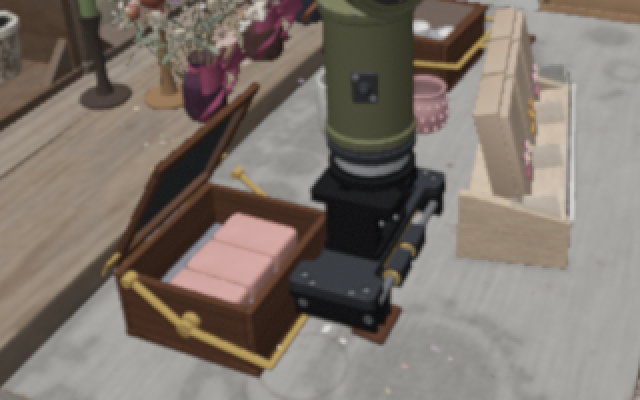

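The lid stands at about 1.08 rad, with its edge 219 mm above the table and 4 N on the tool. Holding for just over 3 s.

Call:
step_arm --pt "-1 0 0 0 0" --pt "-1 0 0 0 0" --pt "-1 0 0 0 0" --pt "-1 0 0 0 0" --pt "-1 0 0 0 0" --pt "-1 0 0 0 0" --pt "-1 0 0 0 0" --pt "-1 0 0 0 0" --pt "-1 0 0 0 0" --pt "-1 0 0 0 0" --pt "-1 0 0 0 0" --pt "-1 0 0 0 0"

```text
time_s: 9.45
tool_pos: [0.4409, 0.3319, 0.0546]
tool_rot: [120.9, 90.0, 30.9]
force: [-4.7, 1.3, 4.3]
grip_width: 0.0006
```

Call:
step_arm --pt "-1 0 0 0 0" --pt "-1 0 0 0 0" --pt "-1 0 0 0 0" --pt "-1 0 0 0 0" --pt "-1 0 0 0 0" --pt "-1 0 0 0 0" --pt "-1 0 0 0 0" --pt "-1 0 0 0 0" --pt "-1 0 0 0 0" --pt "-1 0 0 0 0" --pt "-1 0 0 0 0" --pt "-1 0 0 0 0"

```text
time_s: 10.95
tool_pos: [0.4409, 0.3318, 0.0545]
tool_rot: [95.8, 90.0, 5.8]
force: [-1.9, 2.5, 5.3]
grip_width: 0.0007
```

```bash
python3 lid.py c
```

```text
10.95 [0.44088358 0.3318013  0.05452729] [-1.93387355  2.4788836   5.28623192]
1619 top [0.602 0.308 0.22 ]
angle est 1.0860949241349065
```

Call:
step_arm --pt "-1 -0.001 0 0 0" --pt "-1 -0.002 0 0 0" --pt "-1 -0.003 0 0 0" --pt "-1 -0.004 0 0 0" --pt "-1 -0.005 0 0 0" --pt "-1 -0.006 0 0 0" --pt "-1 -0.007 0 0 0" --pt "-1 -0.008 0 0 0" --pt "-1 -0.009 0 0 0" --pt "-1 -0.01 0 0 0" --pt "-1 -0.011 0 0 0" --pt "-1 -0.012 0 0 0"

```text
time_s: 12.5
tool_pos: [0.4408, 0.3315, 0.0665]
tool_rot: [-18.7, 90.0, -108.7]
force: [-4.1, 1.0, 5.1]
grip_width: 0.0005
```

Call:
step_arm --pt "-1 -0.001 0 0 0" --pt "-1 -0.002 0 0 0" --pt "-1 -0.003 0 0 0" --pt "-1 -0.004 0 0 0" --pt "-1 -0.005 0 0 0" --pt "-1 -0.006 0 0 0" --pt "-1 -0.007 0 0 0" --pt "-1 -0.008 0 0 0" --pt "-1 -0.009 0 0 0" --pt "-1 -0.01 0 0 0" --pt "-1 -0.011 0 0 0" --pt "-1 -0.012 0 0 0"

```text
time_s: 14.0
tool_pos: [0.4412, 0.3316, 0.0786]
tool_rot: [71.6, 90.0, -18.4]
force: [-2.4, -1.0, 5.0]
grip_width: 0.0001
```

Call:
step_arm --pt "-1 -0.001 0 0 0" --pt "-1 -0.002 0 0 0" --pt "-1 -0.003 0 0 0" --pt "-1 -0.004 0 0 0" --pt "-1 -0.005 0 0 0" --pt "-1 -0.006 0 0 0" --pt "-1 -0.007 0 0 0" --pt "-1 -0.008 0 0 0" --pt "-1 -0.009 0 0 0" --pt "-1 -0.01 0 0 0" --pt "-1 -0.011 0 0 0" --pt "-1 -0.012 0 0 0"

```text
time_s: 15.5
tool_pos: [0.4409, 0.332, 0.0907]
tool_rot: [135.2, 90.0, 45.2]
force: [5.0, -0.9, 3.7]
grip_width: 0.0002
```

Call:
step_arm --pt "-1 -0.001 0 0 0" --pt "-1 -0.002 0 0 0" --pt "-1 -0.003 0 0 0" --pt "-1 -0.004 0 0 0" --pt "-1 -0.005 0 0 0" --pt "-1 -0.006 0 0 0" --pt "-1 -0.007 0 0 0" --pt "-1 -0.008 0 0 0" --pt "-1 -0.009 0 0 0" --pt "-1 -0.01 0 0 0" --pt "-1 -0.011 0 0 0" --pt "-1 -0.012 0 0 0"

```text
time_s: 17.0
tool_pos: [0.4407, 0.3317, 0.1025]
tool_rot: [-55.2, 90.0, -145.2]
force: [0.3, 0.1, 0.1]
grip_width: 0.0002
```

```bash
python3 lid.py d
```

```text
17.0 [0.44067877 0.33173781 0.1024998 ] [0.33141967 0.13023482 0.14758829]
```

Contact has ended gently: the force is near 0 and no lid points remain above 0.1 m. Moving clear.

Call:
step_arm --pt "-1 -0.01 0 0 0" --pt "-1 -0.03 0 0 0" --pt "-1 -0.07 0 0 0" --pt "-1 -0.11 0 0 0" --pt "-1 -0.15 0 0 0" --pt "-1 -0.18 0 0 0" --pt "-1 -0.2 0 0 0" --pt "-1 -0.2 0 0 0" --pt "-1 -0.2 0 0 0"

```text
time_s: 18.18
tool_pos: [0.4405, 0.3316, 0.3023]
tool_rot: [-23.9, 90.0, -113.9]
force: [-0.1, -1.0, 0.2]
grip_width: 0.0002
```

```bash
python3 lid.py e; python3 - <<'E'
from h import *
im,d=read_camera('side'); C=cloud('side',d); x,y,z=C[...,0],C[...,1],C[...,2]
p=C[(z>.07)&(z<.1)&(y>.25)&(x>.51)&(x<.56)&(y<.42)]; print('lid front z',np.percentile(p[:,2],[50,90,99]))
for t in ['hare','mug','votive','tealight_case']:
    r=regions_of('side',t)
    if r: k=r[0]['pixels']&(d>0); print(t,r[0]['p'],np.median(C[k],0).round(3),np.percentile(C[k],97,0).round(3))
E
```

```text
18.175 [0.44047105 0.3315783  0.30225805] [-0.14770412 -0.97985828  0.15077063]
lid front z [0.08649611 0.08878406 0.08994342]
hare 0.79 [0.534 0.107 0.023] [0.588 0.118 0.086]
mug 0.62 [0.625 0.007 0.053] [0.662 0.017 0.083]
votive 0.83 [ 0.531 -0.049  0.041] [ 0.564 -0.035  0.062]
tealight_case 0.85 [ 0.556 -0.194  0.073] [ 0.619 -0.145  0.089]
```

View pics/e.png

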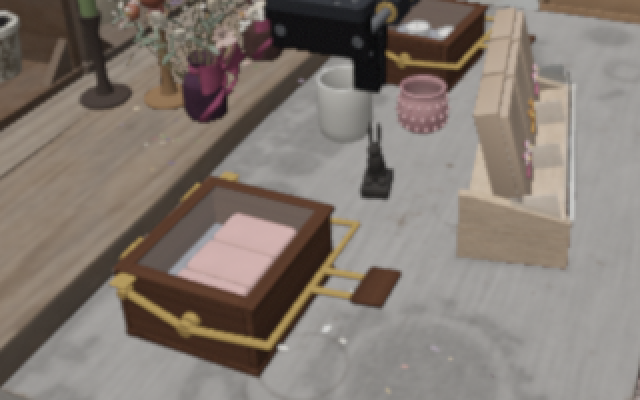

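The soap case is shut, with its pad back up at (375,287) in this crop. Hare, mug, votive and tealight case are unchanged, and the gripper is clear.

```bash
python3 -c "
from cell import env
print(env.sign_off())"
```

```text
the job is handed in; nothing more can be done
None
```

I pressed the soap case's lever pad down about 41 mm with closed fingertips. The lid opened to about 1.08 rad, measured from the side camera's depth. I held it there for just over 3 s with about 4–5 N of vertical force on the tool. I then let the lever rise at about 8 mm/s over roughly 5–6 s, so the lid closed at about 0.2 rad/s. I lifted the gripper 200 mm clear and handed the job in at about 18 s on the robot's clock; it gave no verdict.

The last checks, made before hand-in:
- **Soap case:** the lid is shut, with its front edge at 86–90 mm against the 87 mm given for the shut case, and the pad is back up. The depth reading cannot confirm the 0.03 rad limit finely.
- **Bystanders:** the hare, mug and votive read within about 2 mm of where they started.
- **Tealight case:** it looks shut in the picture, with the same top height as before. Its median position read about 28 mm different in x, probably because the gripper hid part of it, since the case is fixed.
- **Contact:** the force on the tool is back to its no-load noise, about 1 N.

No check failed.

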